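# Make up two kits of machine parts

### The arm

A 6-joint arm with a two-finger parallel gripper is mounted at the origin on the work surface. World frame = base frame: x ahead of the robot, y to its left, z up, the work surface at z = 0. Lengths are in m, angles in rad, forces in N, time in s.
With the tool pointing down it reaches from about 0.15 to 0.775 m from the base axis. Payload 6.1 kg.
Tool frame: the origin (TCP) lies between the finger pads; the fingertips stand 11 mm ahead of it and the grasp point (between the pads) lies 8 mm behind it; x points along the fingers, y is the direction in which the jaws open and shut, and the axes are right-handed (so a half turn about x gives the same grasp; the last joint's range is limited). The gripper opens to 85 mm and grips with 20 to 120 N. Pads are 22 mm wide; open, the fingers measure 114 mm over their backs; the gripper's body (76 mm by 85 mm) begins 54 mm behind the grasp point. The pads swing forward as they close: fully open they stand 13 mm farther back than shut.
Start: joints at [1.342, 0.126, -0.04, 1.405, 0, 1.571], TCP at [0.119, 0.511, 0.242] pointing down, gripper open.
Joint ranges: [-2.72, 2.72], [-0.95, 1.95], [-1.27, 1.35], [-1.78, 2.02], [-1.46, 1.47], [-3.14, 3.14]. Speed limits (rad/s): [2.39, 2.39, 3.01, 3.14, 3.14, 3.14].

### API

Orientations are given as a unit quaternion [w, x, y, z].
In Python, from rig import bot gives the robot as it stands. The module is installed in compiled form; this text tells all that it offers.
- The arm moves only by the tool move_arm, never from a script. Its argument "motion" is one flat list of numbers, 5 for each row, row after row: the closure, from 0 (fully open) to 1 (shut), then the shift along the tool's x, y, z in mm, then the turn about the tool's x in rad. A call has 1 to 20 rows; each row shifts and turns the commanded pose from where the row before left it, along the tool's axes as they then stand; what a row does not reach is not made up. A row lasts 1/12 s, in which the tool goes at most 41.7 mm and 7.16 degrees, less where a joint would pass 70% of its speed; a pose out of reach is approached as far as the arm can. A call with a gripper value outside its range is refused whole. The fingers move at their own pace and stop on an object; "squeeze" is the grip in N (left out, the last holds). Time passes only in rows, so rows that do not move let the fingers close. It gives the time, the measured TCP pose, the force and the opening at its end, in the units of the state.
- bot.sense(): the state, without advancing time (a new reading comes with each control period).
- bot.snapshot(name): name is "side" or "top"; returns the picture (384x512x3 uint8, blue, green, red); there is no depth.
- bot.calibration(name): a dict with "fx", "fy", "cx", "cy" (pixels), "rvec" (rotation vector, rad) and "tvec" (3), from world to camera coordinates, as OpenCV has them. Camera axes: x right, y down, z forward; pixel columns grow to the right and rows downward; lengths in m; the calibration is good to about 2 mm. A picture is of the moment at which its call begins. calibration takes no time and is no camera call.
- bot.hand_in(): hands the job in, once; it reports no verdict.
The state is a dict: "time": time; "joint_pos": joint angles; "joint_vel": joint speeds; "effort": joint torques, N m; "position": TCP position; "ee_rot": TCP orientation; "ft_force": force on the tool from outside, world axes, zero at the start; "wrist_torque": the same for the moment, N m; "width": finger opening in m.
Only numpy, scipy, OpenCV 4.12 (cv2) and the standard library are available. Lean on these libraries where they do the work, as an engineer would, in place of code of your own. Each camera call takes 0.05 s, during which the arm holds its last target.

### The job

Make up the two kits from the parts on the cork mat. The two-compartment tray gets the long bar in its long compartment and the belt pulley in its square one; the three-compartment tray gets the short bar, the flanged bush and the bearing block, one to a compartment in any order. Set each part down without dropping it, flat on the compartment floor, near the middle and the same way up as it is now, and leave the bottle, screwdriver and screw bin alone.

Things in the scene. Friction and masses are not known exactly. Their poses are not given: they have to be found in the camera images.
- long_bar_center (a point): Long square spacer bar of bright steel, lying flat: 90 mm long (its x axis), 22 x 22 mm in section; about 0.2 kg. The point is its centre, 11 mm above its underside. z axis up. Starts on a 3 mm thick cork mat.
- short_bar_center (a point): Short square spacer bar of the same steel and section, lying flat: 45 mm long (its x axis), 22 mm wide (y), 22 mm high; about 0.12 kg. The point is its centre, 11 mm above its underside. z axis up. Starts on a 3 mm thick cork mat.
- pulley_center (a point): Grooved aluminium belt pulley lying flat, its axis vertical: 26 mm high; two rims 44 mm in diameter, each 8 mm high, at bottom and top, a groove 34 mm in diameter between them; small dark bore on top with five holes round it; about 0.1 kg. The point is its centre, 13 mm above its underside. z axis up. Starts on a 3 mm thick cork mat.
- bush_center (a point): Flanged brass bush standing on its flange: 32 mm high; flange 44 mm in diameter and 6 mm high at the bottom, above it a sleeve 28 mm in diameter with a dark bore on top; about 0.14 kg. The point is on its axis half-way up, 16 mm above its underside. z axis up. Starts on a 3 mm thick cork mat.
- bearing_center (a point): Grey cast bearing block (pillow block) standing on its foot: 40 mm high; foot 60 mm long (x axis) and 10 mm high, above it a round-topped housing 32 mm long; the whole is 24 mm thick along its y axis (two flat parallel faces with a bore through them); about 0.18 kg. The point is half-way up in the middle, 20 mm above its underside. z axis up. Starts on a 3 mm thick cork mat.
- tray2: Kit tray with TWO compartments, one long and one square, blue rims, white floor, fixed to the bench. 84 mm (x axis) by 198 mm (y axis), 12 mm high. Origin: centre of its underside, at bench level. Floor and walls 4 mm thick, so the rims stand 8 mm above the inner floor. The long compartment is centred at y = +40 mm (inside 76 mm along x, 110 mm along y), the square one at y = -57 mm (inside 76 x 76 mm).
- tray3: Kit tray with THREE equal square compartments in a row, blue rims, white floor, fixed to the bench. 84 mm (x axis) by 244 mm (y axis), 12 mm high. Origin: centre of its underside, at bench level. Floor and walls 4 mm thick, so the rims stand 8 mm above the inner floor. Compartments centred at y = -80, 0 and +80 mm, each 76 x 76 mm inside.
- oil_bottle: Bystander: small white oil bottle with a black cap, 44 mm in diameter, 90 mm tall, standing beyond the trays. Origin: centre of its underside.
- screwdriver_grip (a point): Bystander: screwdriver with a black handle, lying at the right end of the stock, roughly along x. The point is in its handle.
- screw_bin: Bystander: small clear open bin of screws, 90 x 70 x 35 mm, at the left end of the stock. Origin: centre of its underside.

How it is judged:
By the outcome, as a careful person would: the job done as asked, in the order asked, and still so for the second after the job is handed in, with the robot touching nothing.
It also fails if it takes over 118 s, if anything falls off the work surface, if the arm or the gripper's body presses on something with over 40 N, if the wrist force passes 120 N, or if a joint passes its speed limit or range.

## Working session

There is one attempt and no reset: what is moved stays moved. The work goes in short steps, Python scripts to look and compute and a tool call to move; the robot and the scene stay as the last step left them, time stands still between calls to the robot, and variables do not carry over. Pictures are saved under pics/ and viewed, and the job is handed in when it is done.

Besides the shell and the picture viewer there is one more tool, called as name(argument=value, ...) on one line, values as JSON. move_arm: Moves the arm, as the interface text tells. Its arguments: {"type":"object","properties":{"motion":{"type":"array","items":{"type":"number"}},"squeeze":{"type":"number"}},"required":["motion"]}

```bash
mkdir -p pics; python3 - <<'E'
from rig import bot
import cv2
for n in ("side","top"):
    im=bot.snapshot(n); cv2.imwrite(f"pics/{n}0.png",im)
    c=bot.calibration(n); print(n,c)
s=bot.sense(); print(s)
E
```

```text
side {'fx': 417.5162038541407, 'fy': 417.5162038541407, 'cx': 254.7954970058158, 'cy': 187.54763127919685, 'rvec': array([ 2.07637523, -0.65857686,  0.33859981]), 'tvec': array([-0.47873275,  0.23958043,  1.12783435])}
top {'fx': 482.648791367647, 'fy': 482.648791367647, 'cx': 263.14598996540866, 'cy': 175.91460000259346, 'rvec': array([ 2.21528662, -2.17315858,  0.07312458]), 'tvec': array([-0.00330184,  0.61419455,  1.30425328])}
{'time': 0.1, 'joint_pos': array([ 1.34203949e+00,  1.26330222e-01, -4.05285091e-02,  1.40540965e+00,
        5.58028520e-06,  1.57079083e+00]), 'joint_vel': array([-0.00020337, -0.00127861,  0.0034618 ,  0.00084797, -0.00049422,
       -0.00059472]), 'effort': array([ 6.07914390e-04, -4.36909783e+01,  3.53605556e+01,  1.37687131e-02,
       -4.47144146e-05,  2.59426272e-06]), 'position': array([0.11896817, 0.51096751, 0.24159097]), 'ee_rot': array([ 0.70242516,  0.08018275,  0.70254788, -0.0812164 ]), 'ft_force': array([0.52757711, 0.09376153, 0.52759174]), 'wrist_torque': array([-0.04547666, -0.03040282, -0.00119094]), 'width': 0.0854287880615647}
```

View pics/side0.png

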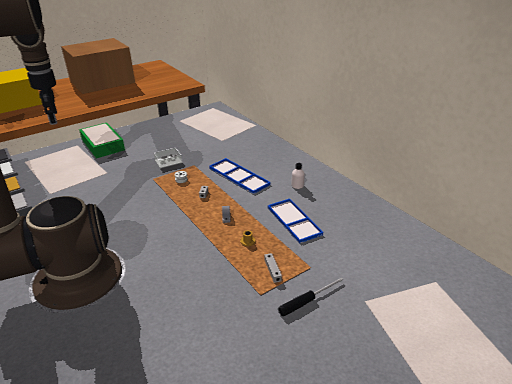

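View pics/top0.png

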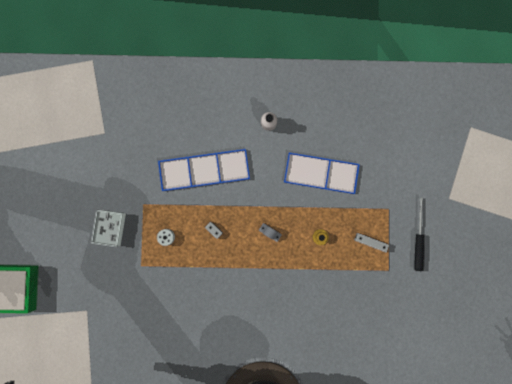

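The side view shows the parts in a row on the mat. In the top view they sit at about (165,237) pulley, (213,230) short bar, (270,232) bearing, (321,237) bush and (372,242) long bar. Tray3 is at about (205,170) and tray2 at about (323,173). I'll enlarge these areas.

```bash
python3 - <<'E'
import cv2,numpy as np
im=cv2.imread("pics/top0.png")
a=im[140:280,140:400]
cv2.imwrite("pics/c1.png",cv2.resize(im[195:275,140:270],None,fx=6,fy=6,interpolation=cv2.INTER_CUBIC))
cv2.imwrite("pics/c2.png",cv2.resize(im[195:275,260:390],None,fx=6,fy=6,interpolation=cv2.INTER_CUBIC))
cv2.imwrite("pics/c3.png",cv2.resize(im[140:205,150:370],None,fx=3.6,fy=3.6,interpolation=cv2.INTER_CUBIC))
E
```

```text
(no output)
```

View pics/c1.png

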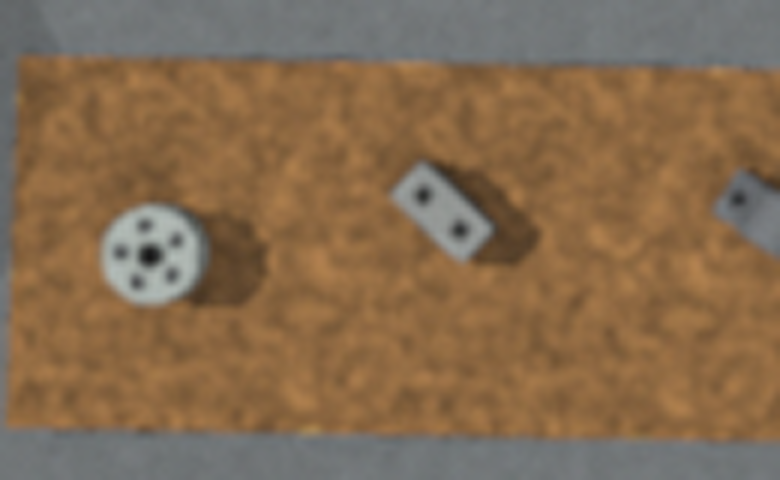

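View pics/c2.png

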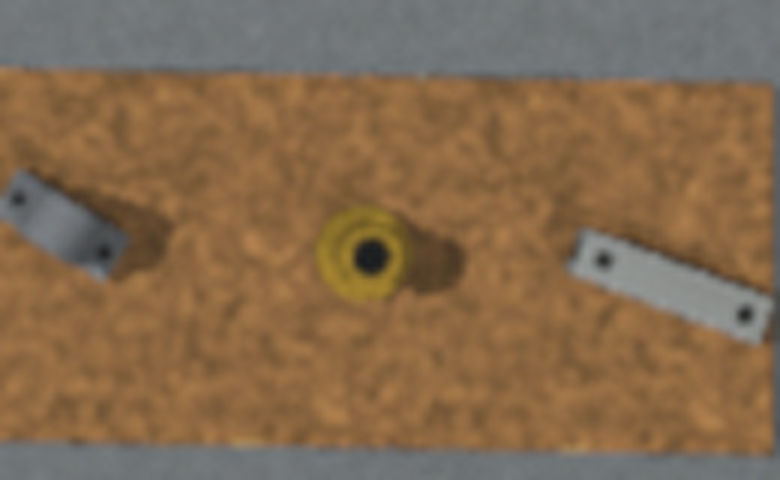

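View pics/c3.png

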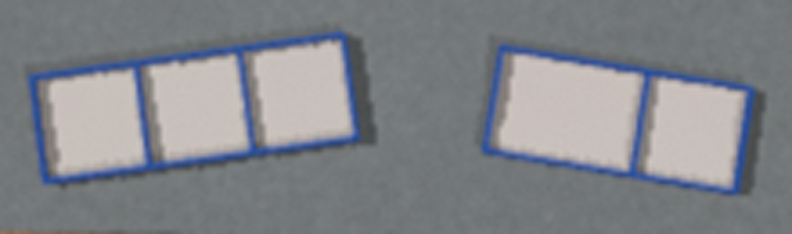

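```bash
cat > h.py <<'E'
import cv2,numpy as np
def cal(bot,n):
    c=bot.calibration(n);K=np.array([[c['fx'],0,c['cx']],[0,c['fy'],c['cy']],[0,0,1]])
    R=cv2.Rodrigues(c['rvec'])[0];return K,R,np.array(c['tvec']).ravel(),c['rvec']
def back(C,uv,z):
    K,R,t,_=C;d=R.T@np.linalg.inv(K)@np.array([uv[0],uv[1],1.]);o=-R.T@t
    return o+d*(z-o[2])/d[2]
def proj(C,P):
    K,R,t,rv=C;return cv2.projectPoints(np.float64(P).reshape(-1,1,3),rv,t,K,None)[0].reshape(-1,2)
E
python3 - <<'E'
from rig import bot
from h import *
np.set_printoptions(precision=4,suppress=True)
T=cal(bot,"top");S=cal(bot,"side")
def px(u,v,o,s): return ((u+.5)/s-.5+o[0],(v+.5)/s-.5+o[1])
c1=lambda u,v:px(u,v,(140,195),6);c2=lambda u,v:px(u,v,(260,195),6)
print("pulley bore",back(T,c1(150,256),.029),"rim",back(T,c1(153,254),.029))
def pair(n,a,b,z):
    A=back(T,a,z);B=back(T,b,z);d=A-B
    print(n,(A+B)/2,"len",np.linalg.norm(d),"ang",np.degrees(np.arctan2(d[1],d[0])))
pair("short",c1(424,196),c1(461,231),.025)
cs=[c1(423,160),c1(390,193),c1(467,263),c1(495,228)]
P=[back(T,c,.025) for c in cs];print(np.mean(P,0),np.linalg.norm(P[0]-P[1]),np.linalg.norm(P[1]-P[2]),np.degrees(np.arctan2(*(P[1]-P[2])[1::-1])))
pair("bearing",c2(18,200),c2(104,252),.013)
print("bush",back(T,c2(371,257),.035),back(T,c2(362,255),.009))
pair("long",c2(603,260),c2(745,315),.025)
im=cv2.imread("pics/top0.png").astype(int)
m=((im[...,0]-im[...,2]>50)).astype(np.uint8)
cn,_=cv2.findContours(m,cv2.RETR_EXTERNAL,cv2.CHAIN_APPROX_NONE)
for c in cn:
    if len(c)>100:
        r=cv2.minAreaRect(c); b=cv2.boxPoints(r)
        P=np.array([back(T,q,.012) for q in b]);print("tray",r,P.mean(0),[np.linalg.norm(P[i]-P[(i+1)%4]) for i in range(4)])
        for i in (0,1):
            d=P[i]-P[i+1];print(np.degrees(np.arctan2(d[1],d[0])))
        print(P)
# side check
s=cv2.imread("pics/side0.png")
for n,p in dict(pul=(0,0,0)).items(): pass
E
```

```text
pulley bore [0.4429 0.2709 0.029 ] rim [0.4438 0.2696 0.029 ]
short [0.4641 0.1405 0.025 ] len 0.02298564375124637 ang 47.951922926910456
[0.4652 0.14   0.025 ] 0.020936519174474498 0.04695223541826998 49.09301046168206
bearing [ 0.4606 -0.0125  0.013 ] len 0.045704893639704765 ang 60.03241753042958
bush [ 0.4506 -0.1511  0.035 ] [ 0.4498 -0.1504  0.009 ]
long [ 0.4388 -0.2895  0.025 ] len 0.06849325083215986 ang 69.94261855683959
tray ((321.45947265625, 172.74325561523438), (72.49995422363281, 30.90700912475586), 9.462322235107422) [ 0.6265 -0.1521  0.012 ] [np.float64(0.08552090674536166), np.float64(0.20021682199592955), np.float64(0.08549341372006636), np.float64(0.19944532745585022)]
171.49406265385173
81.62472635569596
[[ 0.5987 -0.047   0.012 ]
 [ 0.6833 -0.0596  0.012 ]
 [ 0.6542 -0.2577  0.012 ]
 [ 0.5697 -0.2443  0.012 ]]
tray ((203.45623779296875, 169.5577850341797), (31.016693115234375, 89.42919158935547), 82.14668273925781) [0.629  0.1729 0.012 ] [np.float64(0.24624787884501137), np.float64(0.08581333383876409), np.float64(0.24532915788744267), np.float64(0.08557256810392955)]
99.03456036881809
9.021036912727887
[[0.6519 0.3015 0.012 ]
 [0.6906 0.0583 0.012 ]
 [0.6058 0.0448 0.012 ]
 [0.5676 0.2872 0.012 ]]
```

```bash
cat >> h.py <<'E'
def box(cx,cy,ang,lx,ly,z0,z1):
    c,s=np.cos(np.radians(ang)),np.sin(np.radians(ang));o=[]
    for z in (z0,z1):
        for a,b in ((1,1),(1,-1),(-1,-1),(-1,1)):
            x,y=a*lx/2,b*ly/2;o.append((cx+c*x-s*y,cy+s*x+c*y,z))
    return np.array(o)
def draw(im,C,P,k,off,col=(0,255,0)):
    q=(proj(C,P)-off+.5)*k-.5; n=len(P)//2
    for lo in (0,n):
        cv2.polylines(im,[np.round(q[lo:lo+n]*16).astype(np.int32)],True,col if lo else (255,0,255),1,cv2.LINE_AA,4)
def cyl(cx,cy,d,z0,z1):
    a=np.linspace(0,2*np.pi,40,endpoint=False);return np.array([(cx+d/2*np.cos(t),cy+d/2*np.sin(t),z) for z in (z0,z1) for t in a])
OBJ=[cyl(.4434,.2703,.044,.003,.029),box(.4645,.1403,48.5,.045,.022,.003,.025),box(.4606,-.0125,60,.06,.024,.003,.013),
 cyl(.4502,-.1508,.044,.003,.009),cyl(.4502,-.1508,.028,.009,.035),box(.4388,-.2895,70,.09,.022,.003,.025),
 box(.6265,-.1521,-8.4,.084,.198,0,.012),box(.629,.1729,9,.084,.244,0,.012)]
E
python3 - <<'E'
from rig import bot
from h import *
from scipy.spatial.transform import Rotation as Ro
np.set_printoptions(precision=4,suppress=True)
s=bot.sense();q=s['ee_rot'];print(Ro.from_quat(np.r_[q[1:],q[0]]).as_matrix())
for n,(x,y,w,h),k in (("side",(145,145,190,155),4),("top",(140,140,260,140),3)):
    im=cv2.imread(f"pics/{n}0.png")[y:y+h,x:x+w];im=cv2.resize(im,None,fx=k,fy=k,interpolation=cv2.INTER_CUBIC)
    for P in OBJ: draw(im,cal(bot,n),P,k,(x,y))
    cv2.imwrite(f"pics/o_{n}.png",im)
E
```

```text
[[-0.0003  0.2268  0.974 ]
 [-0.0014  0.9739 -0.2268]
 [-1.     -0.0015 -0.    ]]
```

View pics/o_side.png

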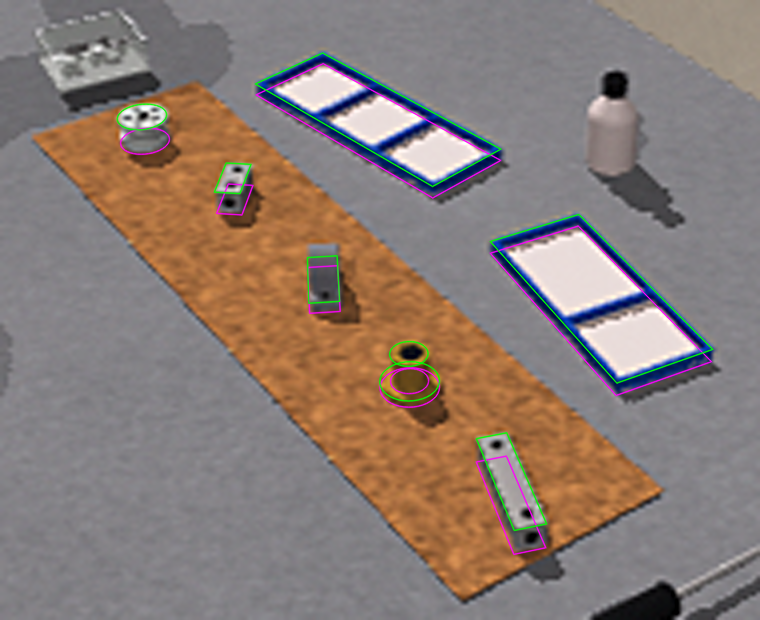

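View pics/o_top.png

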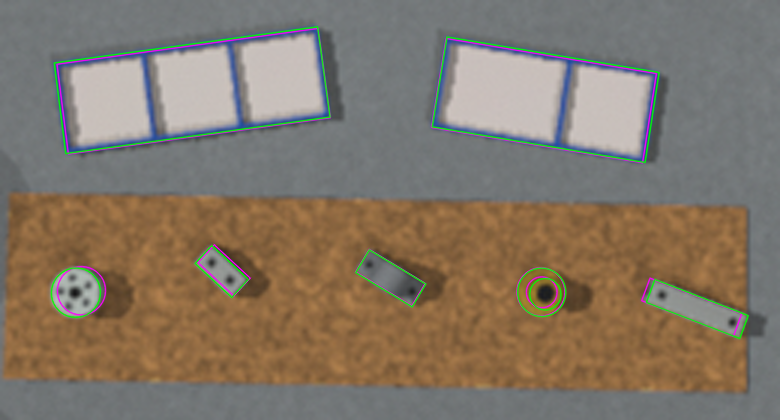

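Both overlays agree with the pictures to within about 1 px, which is 2–3 mm. I'll write a target helper and start with the long bar.

```bash
cat > g.py <<'E'
import sys,numpy as np
from rig import bot
from scipy.spatial.transform import Rotation as Ro
def to(x,y,z,phi):
    s=bot.sense();q=s['ee_rot'];R=Ro.from_quat(np.r_[q[1:],q[0]])
    M=R.as_matrix();cur=np.degrees(np.arctan2(M[1,1],M[0,1]))
    th=np.radians(cur-phi);M2=(R*Ro.from_rotvec([th,0,0])).as_matrix()
    d=M2.T@(np.array([x,y,z])-s['position'])*1000
    print("t %.2f pos %s phi %.1f w %.1f F %s"%(s['time'],np.round(s['position'],4),cur,s['width']*1e3,np.round(s['ft_force'],1)))
    print("turn %.3f then shift"%th,np.round(d,1))
to(*map(float,sys.argv[1:5]))
E
python3 g.py .4388 -.2895 .08 -20
```

```text
t 0.10 pos [0.119  0.511  0.2416] phi 76.9 w 85.4 F [0.5 0.1 0.5]
turn 1.691 then shift [162.6 574.3 642.6]
```

move_arm(motion=[0, 0, 0, 0, 0.12, 0, 0, 0, 0, 0.12, 0, 0, 0, 0, 0.12, 0, 0, 0, 0, 0.12, 0, 0, 0, 0, 0.12, 0, 0, 0, 0, 0.12, 0, 0, 0, 0, 0.12, 0, 0, 0, 0, 0.12, 0, 0, 0, 0, 0.12, 0, 0, 0, 0, 0.12, 0, 0, 0, 0, 0.12, 0, 0, 0, 0, 0.12, 0, 0, 0, 0, 0.12, 0, 0, 0, 0, 0.12, 0, 0, 0, 0, 0.011, 0, 0, 12, 14, 0, 0, 0, 24, 27, 0, 0, 0, 24, 27, 0, 0, 0, 24, 27, 0, 0, 0, 24, 27, 0], squeeze=50)

```text
time: 1.77
position: [0.2165, 0.3517, 0.2392]
ee_rot: [-0.413, -0.564, -0.426, 0.575]
ft_force: [1.3, 0.3, 0.5]
width: 0.0854
```

```bash
python3 g.py .4388 -.2895 .08 -20
```

```text
t 1.77 pos [0.2165 0.3517 0.2392] phi -17.3 w 85.4 F [1.3 0.3 0.5]
turn 0.048 then shift [150.  432.  526.1]
```

move_arm(motion=[0, 0, 24, 27, 0, 0, 0, 24, 27, 0, 0, 0, 24, 27, 0, 0, 0, 24, 27, 0, 0, 0, 24, 27, 0, 0, 0, 24, 27, 0, 0, 0, 24, 27, 0, 0, 0, 24, 27, 0, 0, 0, 24, 27, 0, 0, 0, 24, 27, 0, 0, 0, 24, 27, 0, 0, 0, 24, 27, 0, 0, 0, 24, 27, 0, 0, 0, 24, 27, 0, 0, 0, 24, 27, 0, 0, 0, 24, 27, 0, 0, 0, 24, 27, 0, 0, 0, 14, 16, 0, 0, 0, 0, 0, 0, 0, 0, 0, 0, 0])

```text
time: 3.43
position: [0.4776, -0.2265, 0.2286]
ee_rot: [-0.411, -0.564, -0.426, 0.576]
ft_force: [0.2, 0.0, 0.5]
width: 0.0856
```

```bash
python3 g.py .4388 -.2895 .08 -20
```

```text
t 3.43 pos [ 0.4776 -0.2265  0.2286] phi -17.4 w 85.6 F [0.2 0.  0.5]
turn 0.045 then shift [149.  -10.9  72.3]
```

move_arm(motion=[0, 0, 0, 0, 0.045, 0, 10, -4, 24, 0, 0, 20, -4, 24, 0, 0, 25, -3, 24, 0, 0, 25, 0, 0, 0, 0, 25, 0, 0, 0, 0, 25, 0, 0, 0, 0, 15, 0, 0, 0, 0, 0, 0, 0, 0, 0, 0, 0, 0, 0])

```text
time: 4.27
position: [0.4388, -0.2874, 0.0849]
ee_rot: [-0.399, -0.573, -0.414, 0.584]
ft_force: [-0.1, 0.4, 0.1]
width: 0.0854
```

```bash
python3 g.py .4388 -.2895 .022 -20; python3 - <<'E'
from rig import bot
import cv2
im=bot.snapshot("side");cv2.imwrite("pics/s1.png",cv2.resize(im[150:350,180:360],None,fx=3,fy=3,interpolation=cv2.INTER_CUBIC))
E
```

```text
t 4.27 pos [ 0.4388 -0.2874  0.0849] phi -19.8 w 85.4 F [-0.1  0.4  0.1]
turn 0.003 then shift [62.9  2.4  1.9]
```

View pics/s1.png

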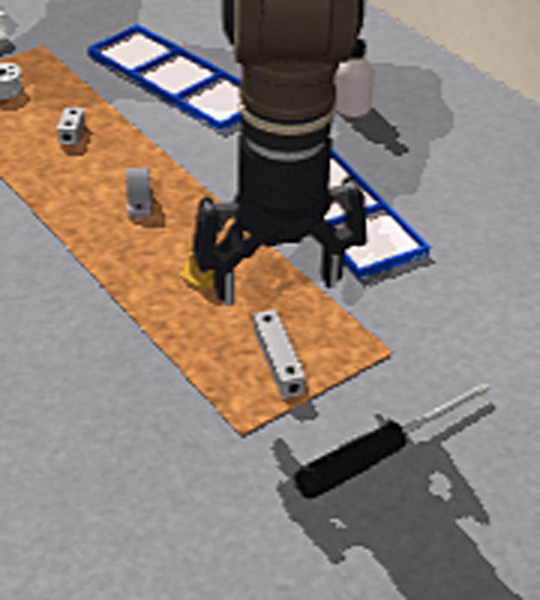

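The open fingers straddle the bar, at about crop px (220,295) and (335,280). I'll descend and close.

move_arm(motion=[0, 20, 1, 1, 0, 0, 20, 1, 1, 0, 0, 15, 0, 0, 0, 0, 8, 0, 0, 0, 0, 0, 0, 0, 0, 0, 0, 0, 0, 0, 1, 0, 0, 0, 0, 1, 0, 0, 0, 0, 1, 0, 0, 0, 0, 1, 0, 0, 0, 0, 1, 0, 0, 0, 0, 1, 0, 0, 0, 0, 1, 0, 0, 0, 0, 1, 0, 0, 0, 0], squeeze=50)

```text
time: 5.48
position: [0.4396, -0.2911, 0.0226]
ee_rot: [-0.4, -0.573, -0.413, 0.584]
ft_force: [-0.5, 0.6, 6.3]
width: 0.0207
```

```bash
python3 g.py .4388 -.2895 .022 -20
```

```text
t 5.48 pos [ 0.4396 -0.2911  0.0226] phi -19.9 w 20.7 F [-0.5  0.6  6.3]
turn 0.002 then shift [ 0.7 -1.3 -1.2]
```

move_arm(motion=[1, -8, 0, 0, 0, 1, -15, 0, 0, 0, 1, -20, 0, 0, 0, 1, -20, 0, 0, 0, 1, -15, 0, 0, 0, 1, 0, 0, 0, -0.1, 1, 0, 0, 0, -0.1, 1, 0, 0, 0, 0, 1, 0, 0, 0, 0])

```text
time: 6.23
position: [0.4407, -0.2911, 0.0998]
ee_rot: [-0.453, -0.531, -0.469, 0.541]
ft_force: [0.2, 0.0, -1.2]
width: 0.0205
```

```bash
python3 g.py .6323 -.1125 .0236 -8.4;python3 - <<'E'
from rig import bot
import cv2
im=bot.snapshot("side");cv2.imwrite("pics/s2.png",cv2.resize(im[150:350,180:360],None,fx=3,fy=3,interpolation=cv2.INTER_CUBIC))
E
```

```text
t 6.23 pos [ 0.4407 -0.2911  0.0998] phi -8.6 w 20.5 F [ 0.2  0.  -1.2]
turn -0.003 then shift [  72.7  165.3 -204.4]
```

View pics/s2.png

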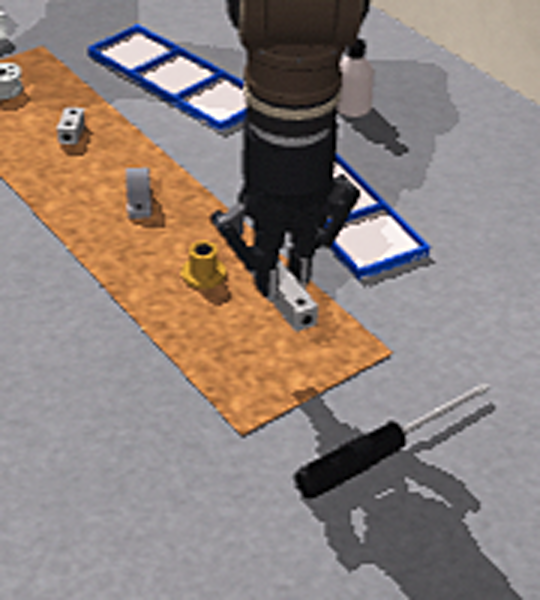

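The bar is held level, at about crop px (297,300). I'll carry it to the long compartment.

move_arm(motion=[1, 0, 7, -9, 0, 1, 0, 14, -17, 0, 1, 0, 14, -17, 0, 1, 0, 14, -17, 0, 1, 0, 14, -17, 0, 1, 0, 14, -17, 0, 1, 0, 14, -17, 0, 1, 0, 14, -17, 0, 1, 0, 14, -17, 0, 1, 0, 14, -17, 0, 1, 0, 14, -17, 0, 1, 0, 14, -17, 0, 1, 0, 9, -12, 0, 1, 0, 5, -6, 0, 1, 0, 0, 0, 0, 1, 0, 0, 0, 0, 1, 0, 0, 0, 0])

```text
time: 7.7
position: [0.6448, -0.1059, 0.0963]
ee_rot: [-0.454, -0.53, -0.469, 0.541]
ft_force: [0.4, -0.2, -1.5]
width: 0.0203
```

```bash
python3 g.py .6323 -.1125 .0236 -8.4
```

```text
t 7.70 pos [ 0.6448 -0.1059  0.0963] phi -8.5 w 20.3 F [ 0.4 -0.2 -1.5]
turn -0.002 then shift [72.9 -9.5  8.5]
```

move_arm(motion=[1, 5, -5, 4, 0, 1, 15, -4.5, 4.5, 0, 1, 20, 0, 0, 0, 1, 15, 0, 0, 0, 1, 10, 0, 0, 0, 1, 0, 0, 0, 0, 1, 0, 0, 0, 0, 1, 0, 0, 0, 0])

```text
time: 8.37
position: [0.6337, -0.1123, 0.0327]
ee_rot: [-0.455, -0.531, -0.469, 0.54]
ft_force: [0.5, -0.7, -1.6]
width: 0.0206
```

```bash
python3 g.py .6323 -.1125 .0236 -8.4;python3 - <<'E'
from rig import bot
import cv2
im=bot.snapshot("side");cv2.imwrite("pics/s3.png",cv2.resize(im[150:300,220:360],None,fx=4,fy=4,interpolation=cv2.INTER_CUBIC))
E
```

```text
t 8.37 pos [ 0.6337 -0.1123  0.0327] phi -8.5 w 20.6 F [ 0.5 -0.7 -1.6]
turn -0.001 then shift [ 9.1 -1.2  0.4]
```

View pics/s3.png

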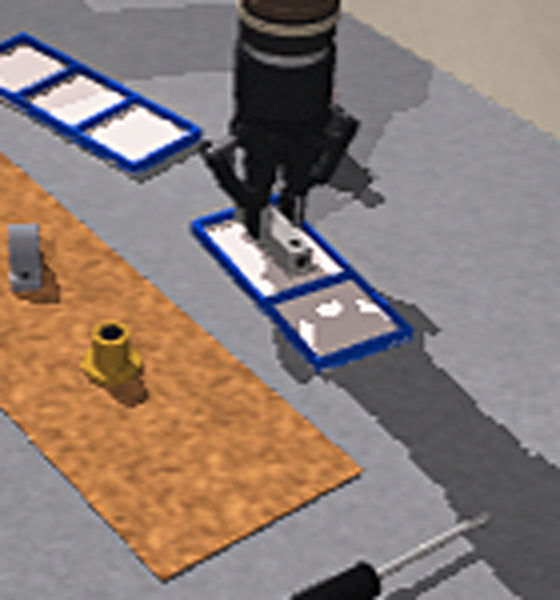

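The bar hangs over the long compartment, well inside the rims. I'll lower it slowly until it touches.

move_arm(motion=[1, 4, -1, 0, 0, 1, 2, 0, 0, 0, 1, 1, 0, 0, 0, 1, 0.5, 0, 0, 0, 1, 0, 0, 0, 0, 1, 0, 0, 0, 0, 1, 0, 0, 0, 0])

```text
time: 9.0
position: [0.6322, -0.1117, 0.0242]
ee_rot: [-0.455, -0.531, -0.469, 0.54]
ft_force: [0.2, 1.0, -2.7]
width: 0.0207
```

move_arm(motion=[1, 0.5, 0, 0, 0, 1, 0.5, 0, 0, 0, 1, 0, 0, 0, 0, 1, 0, 0, 0, 0])

```text
time: 9.33
position: [0.6323, -0.1117, 0.0237]
ee_rot: [-0.455, -0.531, -0.469, 0.54]
ft_force: [-1.5, 1.4, 2.3]
width: 0.0209
```

move_arm(motion=[1, 0.3, 0, 0, 0, 0.7, 0, 0, 0, 0, 0.6, 0, 0, 0, 0, 0.55, 0, 0, 0, 0, 0.55, 0, 0, 0, 0, 0.55, 0, 0, 0, 0])

```text
time: 9.83
position: [0.6321, -0.1117, 0.0226]
ee_rot: [-0.454, -0.53, -0.469, 0.54]
ft_force: [0.5, -0.1, -0.1]
width: 0.0382
```

move_arm(motion=[0.55, -3, 0, 0, 0, 0.55, -10, 0, 0, 0, 0.4, -20, 0, 0, 0, 0, -25, 0, 0, 0, 0, -30, 0, 0, 0, 0, -30, 0, 0, 0])

```text
time: 10.33
position: [0.6346, -0.1125, 0.1426]
ee_rot: [-0.454, -0.53, -0.469, 0.54]
ft_force: [0.2, -0.3, -0.5]
width: 0.0841
```

```bash
python3 g.py .4434 .2703 .12 -8.4
```

```text
t 10.33 pos [ 0.6346 -0.1125  0.1426] phi -8.4 w 84.1 F [ 0.2 -0.3 -0.5]
turn -0.001 then shift [  29.8 -244.4 -350.6]
```

move_arm(motion=[0, 0, -10, -14, 0, 0, 0, -17.5, -25, 0, 0, 0, -17.5, -25, 0, 0, 0, -17.5, -25, 0, 0, 0, -17.5, -25, 0, 0, 0, -17.5, -25, 0, 0, 0, -17.5, -25, 0, 0, 0, -17.5, -25, 0, 0, 0, -17.5, -25, 0, 0, 0, -17.5, -25, 0, 0, 0, -17.5, -25, 0, 0, 0, -17.5, -25, 0, 0, 0, -17.5, -25, 0, 0, 0, -17.5, -25, 0, 0, 0, -7, -11, 0, 0, 0, 0, 0, 0, 0, 0, 0, 0, 0])

```text
time: 11.75
position: [0.4445, 0.2698, 0.1485]
ee_rot: [-0.455, -0.53, -0.469, 0.54]
ft_force: [0.4, -0.2, 0.8]
width: 0.0856
```

```bash
python3 g.py .4434 .2703 .025 -8.4;python3 - <<'E'
from rig import bot
import cv2
im=bot.snapshot("top");cv2.imwrite("pics/t3.png",cv2.resize(im[140:280,140:400],None,fx=3,fy=3,interpolation=cv2.INTER_CUBIC))
E
```

```text
t 11.75 pos [0.4445 0.2698 0.1485] phi -8.3 w 85.6 F [ 0.4 -0.2  0.8]
turn 0.001 then shift [1.235e+02 1.700e+00 1.000e-01]
```

View pics/t3.png

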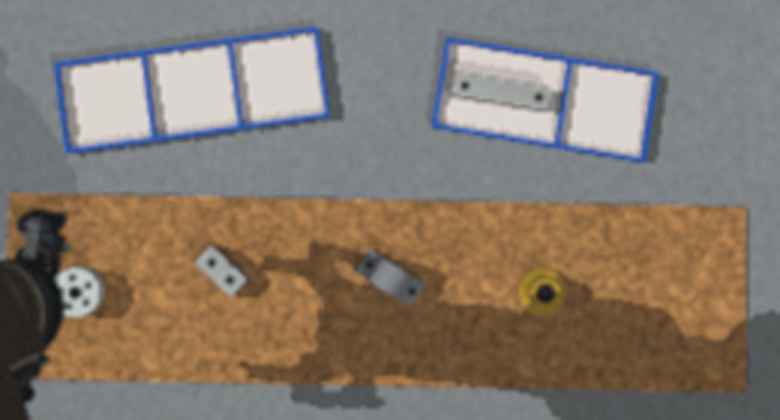

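The long bar sits flat and centred in its compartment, with its holes at (464,85) and (540,97). Next is the pulley descent.

move_arm(motion=[0, 12, 1, 0, 0, 0, 25, 0, 0, 0, 0, 25, 0, 0, 0, 0, 25, 0, 0, 0, 0, 20, 0, 0, 0, 0, 12, 0, 0, 0, 0, 4, 0, 0, 0, 0, 0, 0, 0, 0, 0, 0, 0, 0, 0])

```text
time: 12.55
position: [0.4434, 0.2697, 0.0255]
ee_rot: [-0.454, -0.531, -0.469, 0.54]
ft_force: [0.5, 0.0, 0.1]
width: 0.0852
```

```bash
python3 g.py .4434 .2703 .025 -8.4;python3 - <<'E'
from rig import bot
import cv2
im=bot.snapshot("side");cv2.imwrite("pics/s4.png",cv2.resize(im[120:240,120:270],None,fx=4,fy=4,interpolation=cv2.INTER_CUBIC))
E
```

```text
t 12.55 pos [0.4434 0.2697 0.0255] phi -8.5 w 85.2 F [0.5 0.  0.1]
turn -0.002 then shift [ 0.6 -0.1 -0.6]
```

View pics/s4.png

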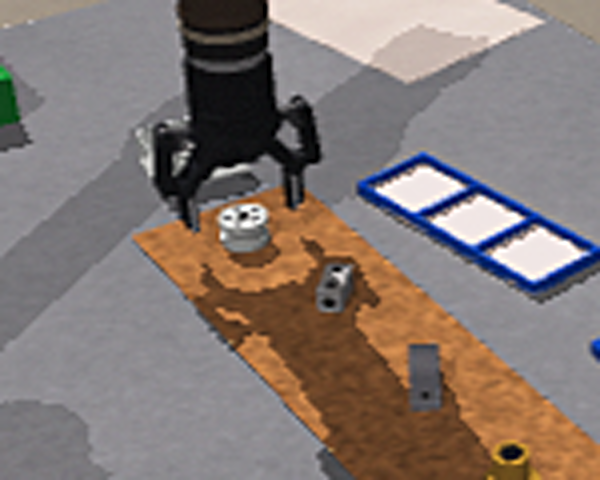

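The fingers straddle the pulley at (190,225) and (293,205), clear of the bin. I'll close and lift.

move_arm(motion=[0.4, 0, 0, 0, 0, 0.5, 0, 0, 0, 0, 1, 0, 0, 0, 0, 1, 0, 0, 0, 0, 1, 0, 0, 0, 0, 1, 0, 0, 0, 0, 1, 0, 0, 0, 0, 1, 0, 0, 0, 0], squeeze=45)

```text
time: 13.27
position: [0.443, 0.2705, 0.0259]
ee_rot: [-0.455, -0.531, -0.469, 0.54]
ft_force: [-0.6, -1.0, 4.8]
width: 0.042
```

```bash
python3 g.py .4434 .2703 .025 -8.4;python3 - <<'E'
from rig import bot
import cv2
im=bot.snapshot("side");cv2.imwrite("pics/s5.png",cv2.resize(im[120:240,120:270],None,fx=4,fy=4,interpolation=cv2.INTER_CUBIC))
E
```

```text
t 13.27 pos [0.443  0.2705 0.0259] phi -8.4 w 42.0 F [-0.6 -1.   4.8]
turn -0.000 then shift [0.9 0.4 0.1]
```

View pics/s5.png

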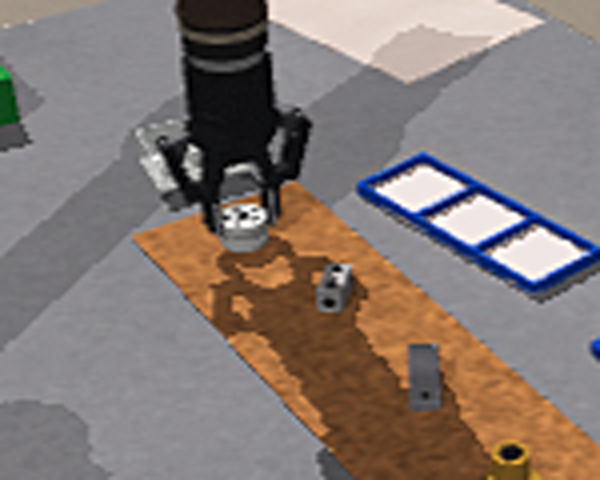

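move_arm(motion=[1, -6, 0, 0, 0, 1, -15, 0, 0, 0, 1, -22, 0, 0, 0, 1, -25, 0, 0, 0, 1, -25, 0, 0, 0, 1, -10, 0, 0, 0, 1, 0, 0, 0, 0, 1, 0, 0, 0, 0])

```text
time: 13.98
position: [0.4451, 0.2696, 0.1276]
ee_rot: [-0.455, -0.531, -0.469, 0.54]
ft_force: [-0.4, -0.1, -1.4]
width: 0.0416
```

```bash
python3 g.py .6182 -.2085 .0269 -8.4;python3 - <<'E'
from rig import bot
import cv2
im=bot.snapshot("side");cv2.imwrite("pics/s6.png",cv2.resize(im[80:240,120:270],None,fx=4,fy=4,interpolation=cv2.INTER_CUBIC)[:600])
E
```

```text
t 13.98 pos [0.4451 0.2696 0.1276] phi -8.4 w 41.6 F [-0.4 -0.1 -1.4]
turn -0.000 then shift [ 93.3 243.5 448. ]
```

View pics/s6.png

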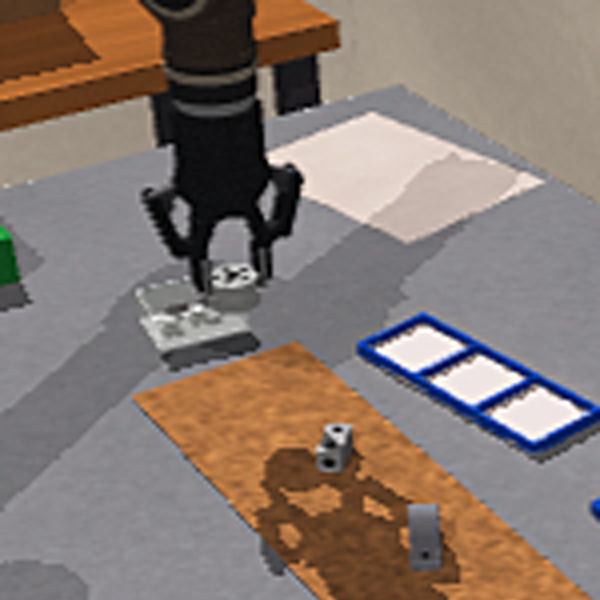

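The pulley hangs level at about (235,280). I'll carry it to the square compartment.

move_arm(motion=[1, 0, 7, 13, 0, 1, 0, 14, 26, 0, 1, 0, 14, 26, 0, 1, 0, 14, 26, 0, 1, 0, 14, 26, 0, 1, 0, 14, 26, 0, 1, 0, 14, 26, 0, 1, 0, 14, 26, 0, 1, 0, 14, 26, 0, 1, 0, 14, 26, 0, 1, 0, 14, 26, 0, 1, 0, 14, 26, 0, 1, 0, 14, 26, 0, 1, 0, 14, 26, 0, 1, 0, 14, 26, 0, 1, 0, 14, 26, 0, 1, 0, 14, 26, 0, 1, 0, 8, 13, 0, 1, 0, 4, 6, 0, 1, 0, 0, 0, 0])

```text
time: 15.7
position: [0.619, -0.2102, 0.1181]
ee_rot: [-0.453, -0.53, -0.47, 0.541]
ft_force: [-0.0, 0.4, -0.6]
width: 0.0416
```

move_arm(motion=[1, 0, 0, 0, 0, 1, 0, 0, 0, 0])

```text
time: 15.87
position: [0.619, -0.208, 0.1198]
ee_rot: [-0.454, -0.53, -0.47, 0.54]
ft_force: [-0.3, -0.5, -0.5]
width: 0.0419
```

```bash
python3 g.py .6182 -.2085 .0269 -8.4
```

```text
t 15.87 pos [ 0.619  -0.208   0.1198] phi -8.4 w 41.9 F [-0.3 -0.5 -0.5]
turn 0.000 then shift [92.9  1.8  1. ]
```

move_arm(motion=[1, 10, 1, 1, 0, 1, 20, 0, 0, 0, 1, 22, 0, 0, 0, 1, 18, 0, 0, 0, 1, 12, 0, 0, 0, 1, 3, 0, 0, 0, 1, 0, 0, 0, 0, 1, 0, 0, 0, 0, 1, 0, 0, 0, 0])

```text
time: 16.62
position: [0.6193, -0.2099, 0.037]
ee_rot: [-0.455, -0.531, -0.469, 0.54]
ft_force: [0.5, 1.0, -0.6]
width: 0.0418
```

```bash
python3 g.py .6182 -.2085 .0269 -8.4;python3 - <<'E'
from rig import bot
import cv2
im=bot.snapshot("side");cv2.imwrite("pics/s7.png",cv2.resize(im[150:300,220:360],None,fx=4,fy=4,interpolation=cv2.INTER_CUBIC))
E
```

```text
t 16.62 pos [ 0.6193 -0.2099  0.037 ] phi -8.4 w 41.8 F [ 0.5  1.  -0.6]
turn -0.000 then shift [10.1 -1.1 -1.2]
```

View pics/s7.png

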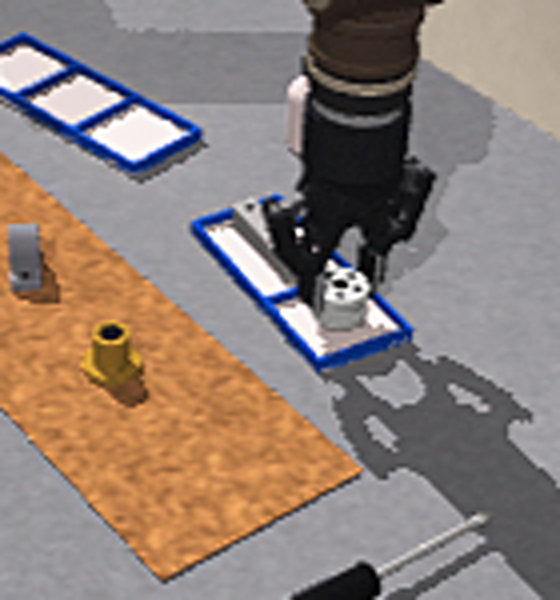

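The pulley is centred over the square compartment. I'll lower it.

move_arm(motion=[1, 5, -1, -1, 0, 1, 2, 0, 0, 0, 1, 1, 0, 0, 0, 1, 0.5, 0, 0, 0, 1, 0, 0, 0, 0, 1, 0, 0, 0, 0, 1, 0, 0, 0, 0])

```text
time: 17.25
position: [0.6174, -0.2086, 0.027]
ee_rot: [-0.455, -0.531, -0.469, 0.54]
ft_force: [-0.5, 0.1, -2.3]
width: 0.042
```

move_arm(motion=[1, 0.5, 0, 0, 0, 1, 0.5, 0, 0, 0, 1, 0, 0, 0, 0, 1, 0, 0, 0, 0])

```text
time: 17.58
position: [0.6175, -0.2087, 0.027]
ee_rot: [-0.455, -0.531, -0.469, 0.54]
ft_force: [-2.1, 1.9, 5.8]
width: 0.0418
```

move_arm(motion=[0.48, 0, 0, 0, 0, 0.45, 0, 0, 0, 0, 0.4, 0, 0, 0, 0, 0.35, 0, 0, 0, 0, 0.35, 0, 0, 0, 0, 0.35, 0, 0, 0, 0])

```text
time: 18.08
position: [0.6173, -0.2086, 0.0259]
ee_rot: [-0.454, -0.531, -0.469, 0.54]
ft_force: [-0.0, -0.5, -0.3]
width: 0.0554
```

move_arm(motion=[0.35, -3, 0, 0, 0, 0.35, -10, 0, 0, 0, 0.2, -20, 0, 0, 0, 0, -25, 0, 0, 0, 0, -30, 0, 0, 0, 0, -30, 0, 0, 0, 0, 0, 0, 0, 0])

```text
time: 18.67
position: [0.6229, -0.2103, 0.1521]
ee_rot: [-0.458, -0.532, -0.466, 0.538]
ft_force: [1.1, -0.1, 0.2]
width: 0.0852
```

```bash
python3 g.py .4645 .1403 .022 -41.5; python3 - <<'E'
from rig import bot
import cv2
im=bot.snapshot("top");cv2.imwrite("pics/t8.png",cv2.resize(im[140:280,140:400],None,fx=3,fy=3,interpolation=cv2.INTER_CUBIC))
E
```

```text
t 18.67 pos [ 0.6229 -0.2103  0.1521] phi -8.4 w 85.2 F [ 1.1 -0.1  0.2]
turn 0.577 then shift [ 133.4 -349.3 -158.5]
```

View pics/t8.png

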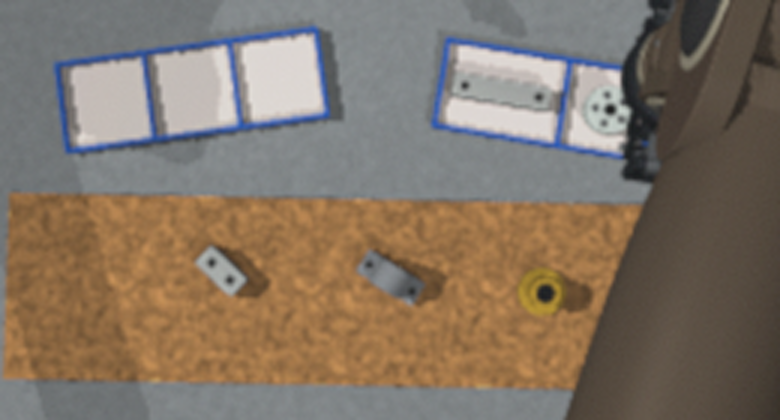

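The pulley sits upright and centred at about (610,110). Next is the short bar.

move_arm(motion=[0, 0, 0, 0, 0.1, 0, 0, 0, 0, 0.12, 0, 0, 0, 0, 0.12, 0, 0, 0, 0, 0.12, 0, 0, 0, 0, 0.117, 0, 0, -12, -5, 0, 0, 0, -24, -11, 0, 0, 0, -24, -11, 0, 0, 0, -24, -11, 0, 0, 0, -24, -11, 0, 0, 0, -24, -11, 0, 0, 0, -24, -11, 0, 0, 0, -24, -11, 0, 0, 0, -24, -11, 0, 0, 0, -24, -11, 0, 0, 0, -24, -11, 0, 0, 0, -24, -11, 0, 0, 0, -24, -11, 0, 0, 0, -24, -11, 0, 0, 0, -24, -11, 0])

```text
time: 20.38
position: [0.4638, 0.1412, 0.1498]
ee_rot: [-0.285, -0.638, -0.296, 0.652]
ft_force: [-0.3, 0.1, 0.0]
width: 0.0855
```

move_arm(motion=[0, 0, 0, 0, 0, 0, 0, 0, 0, 0, 0, 0, 0, 0, 0])

```text
time: 20.63
position: [0.4648, 0.1401, 0.1499]
ee_rot: [-0.285, -0.638, -0.296, 0.651]
ft_force: [0.1, -1.1, -0.5]
width: 0.0855
```

```bash
python3 g.py .4645 .1403 .022 -41.5
```

```text
t 20.63 pos [0.4648 0.1401 0.1499] phi -41.5 w 85.5 F [ 0.1 -1.1 -0.5]
turn 0.000 then shift [127.8   2.5  -1.4]
```

move_arm(motion=[0, 12, 1, -1, 0, 0, 25, 1, 0, 0, 0, 25, 0, 0, 0, 0, 25, 0, 0, 0, 0, 22, 0, 0, 0, 0, 14, 0, 0, 0, 0, 4, 0, 0, 0, 0, 0, 0, 0, 0, 0, 0, 0, 0, 0])

```text
time: 21.38
position: [0.4647, 0.1401, 0.0236]
ee_rot: [-0.285, -0.638, -0.296, 0.651]
ft_force: [0.5, -0.4, 0.0]
width: 0.0854
```

```bash
python3 g.py .4645 .1403 .022 -41.5;python3 - <<'E'
from rig import bot
import cv2
im=bot.snapshot("side");cv2.imwrite("pics/s9.png",cv2.resize(im[120:260,140:290],None,fx=4,fy=4,interpolation=cv2.INTER_CUBIC))
E
```

```text
t 21.38 pos [0.4647 0.1401 0.0236] phi -41.6 w 85.4 F [ 0.5 -0.4  0. ]
turn -0.001 then shift [ 1.6 -0.2 -0.1]
```

View pics/s9.png

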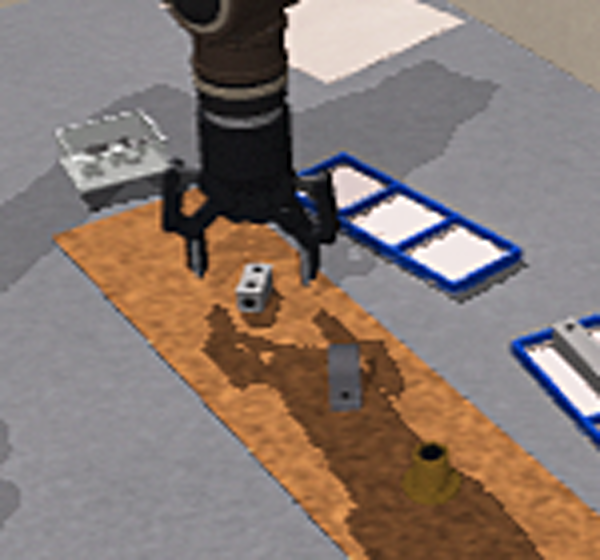

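The fingers straddle the short bar, which is at (255,288). I'll close and lift.

move_arm(motion=[0.4, 0, 0, 0, 0, 0.6, 0, 0, 0, 0, 1, 0, 0, 0, 0, 1, 0, 0, 0, 0, 1, 0, 0, 0, 0, 1, 0, 0, 0, 0, 1, 0, 0, 0, 0, 1, 0, 0, 0, 0, 1, 0, 0, 0, 0], squeeze=45)

```text
time: 22.18
position: [0.4644, 0.1406, 0.0235]
ee_rot: [-0.285, -0.638, -0.296, 0.651]
ft_force: [-1.5, -0.2, 6.3]
width: 0.0205
```

```bash
python3 g.py .4645 .1403 .022 -41.5
```

```text
t 22.18 pos [0.4644 0.1406 0.0235] phi -41.5 w 20.5 F [-1.5 -0.2  6.3]
turn 0.000 then shift [1.5 0.3 0.1]
```

move_arm(motion=[1, -6, 0, 0, 0, 1, -15, 0, 0, 0, 1, -22, 0, 0, 0, 1, -22, 0, 0, 0, 1, -15, 0, 0, 0, 1, 0, 0, 0, -0.08, 1, 0, 0, 0, -0.12, 1, 0, 0, 0, -0.12, 1, 0, 0, 0, -0.12, 1, 0, 0, 0, -0.12, 1, 0, 0, 0, -0.12, 1, 0, 0, 0, -0.12, 1, 0, 0, 0, -0.08, 1, 0, 0, 0, 0, 1, 0, 0, 0, 0])

```text
time: 23.43
position: [0.4656, 0.1399, 0.1028]
ee_rot: [0.529, 0.456, 0.545, -0.464]
ft_force: [-0.4, 0.3, -1.7]
width: 0.0207
```

```bash
python3 g.py .6164 .2519 .024 9;python3 - <<'E'
from rig import bot
import cv2
im=bot.snapshot("side");cv2.imwrite("pics/s10.png",cv2.resize(im[100:240,140:290],None,fx=4,fy=4,interpolation=cv2.INTER_CUBIC))
E
```

```text
t 23.43 pos [0.4656 0.1399 0.1028] phi 8.8 w 20.7 F [-0.4  0.3 -1.7]
turn -0.004 then shift [ 75.8 168.2 -86.2]
```

View pics/s10.png

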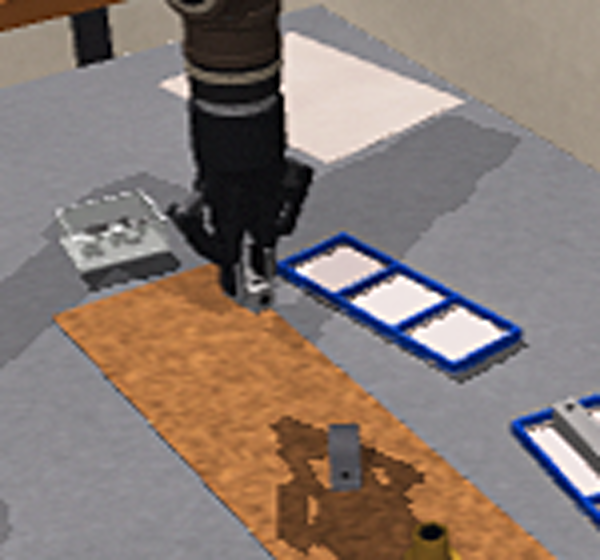

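The short bar is held at about (258,285). I'll carry it to the left compartment.

move_arm(motion=[1, 0, 8, -4, 0, 1, 0, 20, -10, 0, 1, 0, 20, -10, 0, 1, 0, 20, -10, 0, 1, 0, 20, -10, 0, 1, 0, 20, -10, 0, 1, 0, 20, -10, 0, 1, 0, 20, -10, 0, 1, 0, 13, -8, 0, 1, 0, 6, -4, 0, 1, 0, 0, 0, 0, 1, 0, 0, 0, 0, 1, 0, 0, 0, 0])

```text
time: 24.57
position: [0.6169, 0.2504, 0.1]
ee_rot: [0.529, 0.456, 0.545, -0.464]
ft_force: [-0.1, -0.2, -1.5]
width: 0.0207
```

```bash
python3 g.py .6164 .2519 .0245 9
```

```text
t 24.57 pos [0.6169 0.2504 0.1   ] phi 8.9 w 20.7 F [-0.1 -0.2 -1.5]
turn -0.002 then shift [75.5  1.5 -0.8]
```

move_arm(motion=[1, 8, 1, -1, 0, 1, 18, 0, 0, 0, 1, 20, 0, 0, 0, 1, 14, 0, 0, 0, 1, 6, 0, 0, 0, 1, 0, 0, 0, 0, 1, 0, 0, 0, 0])

```text
time: 25.15
position: [0.6166, 0.2522, 0.0344]
ee_rot: [0.529, 0.456, 0.545, -0.463]
ft_force: [0.3, -0.1, -1.6]
width: 0.0209
```

```bash
python3 g.py .6164 .2519 .0245 9
```

```text
t 25.15 pos [0.6166 0.2522 0.0344] phi 8.9 w 20.9 F [ 0.3 -0.1 -1.6]
turn -0.001 then shift [ 9.9 -0.   0.4]
```

move_arm(motion=[1, 5, 0, 0, 0, 1, 2, 0, 0, 0, 1, 1, 0, 0, 0, 1, 0.5, 0, 0, 0, 1, 0, 0, 0, 0, 1, 0, 0, 0, 0, 1, 0, 0, 0, 0])

```text
time: 25.73
position: [0.6167, 0.2525, 0.0258]
ee_rot: [0.529, 0.456, 0.545, -0.463]
ft_force: [-0.4, -0.3, -1.0]
width: 0.0209
```

move_arm(motion=[1, 0.5, 0, 0, 0, 1, 0.5, 0, 0, 0, 1, 0, 0, 0, 0, 1, 0, 0, 0, 0])

```text
time: 26.07
position: [0.6167, 0.2526, 0.0249]
ee_rot: [0.529, 0.456, 0.545, -0.463]
ft_force: [0.3, -0.9, 1.1]
width: 0.0206
```

move_arm(motion=[1, 0.5, 0, 0, 0, 1, 0, 0, 0, 0, 1, 0, 0, 0, 0])

```text
time: 26.32
position: [0.6167, 0.2527, 0.0248]
ee_rot: [0.53, 0.456, 0.545, -0.463]
ft_force: [-2.4, -0.8, 5.2]
width: 0.0207
```

move_arm(motion=[0.7, 0, 0, 0, 0, 0.65, 0, 0, 0, 0, 0.6, 0, 0, 0, 0, 0.55, 0, 0, 0, 0, 0.55, 0, 0, 0, 0, 0.55, 0, 0, 0, 0])

```text
time: 26.82
position: [0.6165, 0.2525, 0.0239]
ee_rot: [0.529, 0.456, 0.545, -0.463]
ft_force: [-1.2, -0.1, 0.4]
width: 0.0387
```

move_arm(motion=[0.55, -3, 0, 0, 0, 0.55, -10, 0, 0, 0, 0.4, -20, 0, 0, 0, 0, -25, 0, 0, 0, 0, -30, 0, 0, 0, 0, -30, 0, 0, 0, 0, 0, 0, 0, 0])

```text
time: 27.4
position: [0.622, 0.2527, 0.1503]
ee_rot: [0.531, 0.459, 0.544, -0.46]
ft_force: [0.4, -0.3, 0.6]
width: 0.0852
```

```bash
python3 g.py .4502 -.1508 .026 9;python3 - <<'E'
from rig import bot
import cv2
im=bot.snapshot("side");cv2.imwrite("pics/s11.png",cv2.resize(im[100:240,140:290],None,fx=4,fy=4,interpolation=cv2.INTER_CUBIC))
E
```

```text
t 27.40 pos [0.622  0.2527 0.1503] phi 8.9 w 85.2 F [ 0.4 -0.3  0.6]
turn -0.001 then shift [ 122.4 -231.3  373.3]
```

View pics/s11.png

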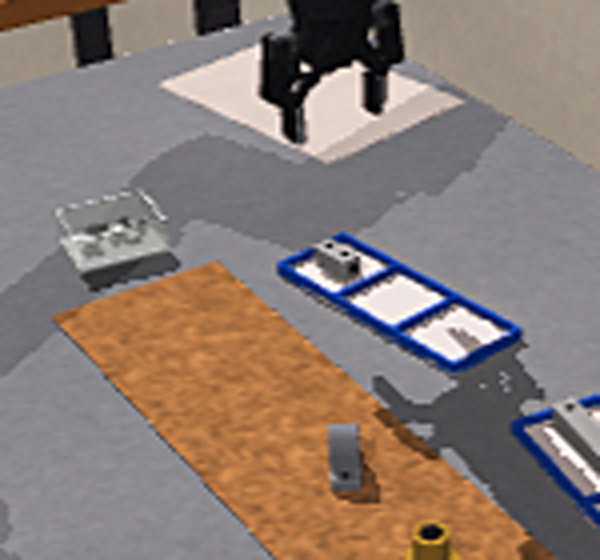

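The short bar is in the left compartment, at about (338,258). Next is the bush.

move_arm(motion=[0, 0, -7, 12, 0, 0, 0, -14, 23, 0, 0, 0, -14, 23, 0, 0, 0, -14, 23, 0, 0, 0, -14, 23, 0, 0, 0, -14, 23, 0, 0, 0, -14, 23, 0, 0, 0, -14, 23, 0, 0, 0, -14, 23, 0, 0, 0, -14, 23, 0, 0, 0, -14, 23, 0, 0, 0, -14, 23, 0, 0, 0, -14, 23, 0, 0, 0, -14, 23, 0, 0, 0, -14, 23, 0, 0, 0, -14, 23, 0, 0, 0, -9, 12, 0, 0, 0, -4, 4, 0, 0, 0, 0, 0, 0, 0, 0, 0, 0, 0])

```text
time: 29.12
position: [0.45, -0.1521, 0.1433]
ee_rot: [0.529, 0.456, 0.545, -0.463]
ft_force: [-0.2, 0.0, 0.5]
width: 0.0852
```

```bash
python3 g.py .4502 -.1508 .026 9
```

```text
t 29.12 pos [ 0.45   -0.1521  0.1433] phi 8.9 w 85.2 F [-0.2  0.   0.5]
turn -0.001 then shift [117.3   3.    0. ]
```

move_arm(motion=[0, 12, 1, 0, 0, 0, 25, 1, 0, 0, 0, 25, 0, 0, 0, 0, 25, 0, 0, 0, 0, 17, 0, 0, 0, 0, 9, 0, 0, 0, 0, 4, 0, 0, 0, 0, 0, 0, 0, 0, 0, 0, 0, 0, 0])

```text
time: 29.87
position: [0.45, -0.1511, 0.0272]
ee_rot: [0.53, 0.456, 0.545, -0.463]
ft_force: [0.7, -0.4, -0.6]
width: 0.0856
```

```bash
python3 g.py .4502 -.1508 .026 9;python3 - <<'E'
from rig import bot
import cv2
im=bot.snapshot("side");cv2.imwrite("pics/s12.png",cv2.resize(im[160:300,180:330],None,fx=4,fy=4,interpolation=cv2.INTER_CUBIC))
E
```

```text
t 29.87 pos [ 0.45   -0.1511  0.0272] phi 9.0 w 85.6 F [ 0.7 -0.4 -0.6]
turn -0.000 then shift [ 1.2  0.3 -0.3]
```

View pics/s12.png

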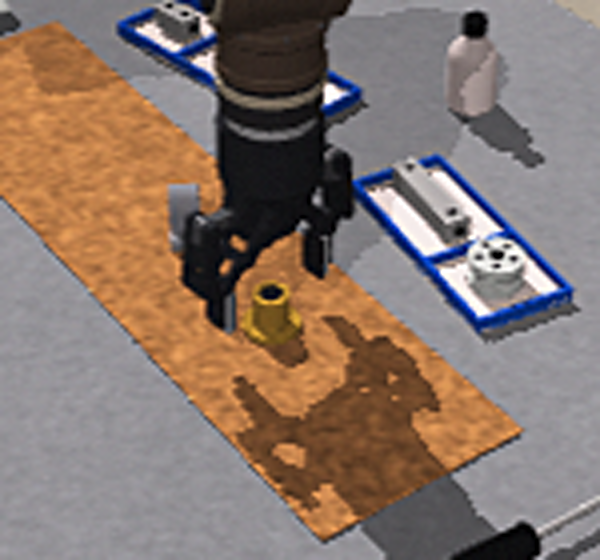

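The fingers straddle the bush at (272,310). The long bar and pulley both look well seated in tray2. I'll close and lift.

move_arm(motion=[0.4, 0, 0, 0, 0, 0.55, 0, 0, 0, 0, 1, 0, 0, 0, 0, 1, 0, 0, 0, 0, 1, 0, 0, 0, 0, 1, 0, 0, 0, 0, 1, 0, 0, 0, 0, 1, 0, 0, 0, 0, 1, 0, 0, 0, 0], squeeze=45)

```text
time: 30.67
position: [0.4496, -0.1515, 0.027]
ee_rot: [0.53, 0.456, 0.545, -0.463]
ft_force: [-1.3, 0.4, 5.7]
width: 0.0261
```

```bash
python3 g.py .629 .1729 .026 9
```

```text
t 30.67 pos [ 0.4496 -0.1515  0.027 ] phi 8.9 w 26.1 F [-1.3  0.4  5.7]
turn -0.001 then shift [  -1.   227.9 -292.3]
```

move_arm(motion=[1, -6, 0, 0, 0, 1, -15, 0, 0, 0, 1, -22, 0, 0, 0, 1, -25, 0, 0, 0, 1, -22, 0, 0, 0, 1, -10, 0, 0, 0, 1, 0, 0, 0, 0, 1, 0, 0, 0, 0])

```text
time: 31.33
position: [0.4516, -0.152, 0.1261]
ee_rot: [0.529, 0.456, 0.545, -0.463]
ft_force: [0.3, 0.4, -1.5]
width: 0.0261
```

```bash
python3 g.py .629 .1729 .0278 9;python3 - <<'E'
from rig import bot
import cv2
im=bot.snapshot("side");cv2.imwrite("pics/s13.png",cv2.resize(im[140:280,180:330],None,fx=4,fy=4,interpolation=cv2.INTER_CUBIC))
E
```

```text
t 31.33 pos [ 0.4516 -0.152   0.1261] phi 8.9 w 26.1 F [ 0.3  0.4 -1.5]
turn -0.001 then shift [  96.2  228.1 -292.2]
```

View pics/s13.png

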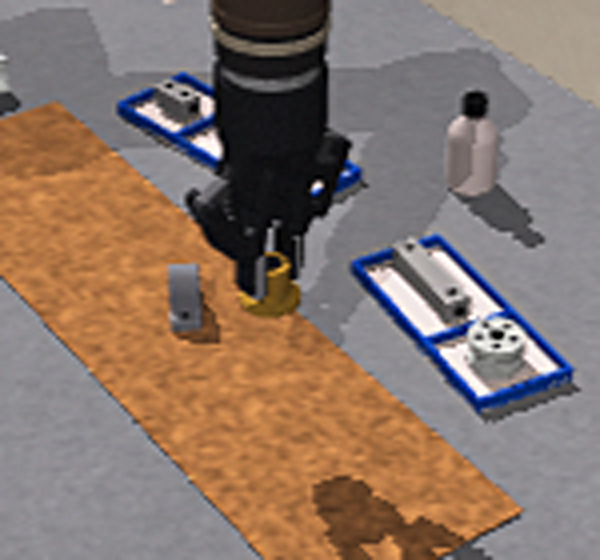

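The bush is held level at about (268,285). I'll carry it to the middle compartment.

move_arm(motion=[1, 0, 8, -10, 0, 1, 0, 16, -21, 0, 1, 0, 16, -21, 0, 1, 0, 16, -21, 0, 1, 0, 16, -21, 0, 1, 0, 16, -21, 0, 1, 0, 16, -21, 0, 1, 0, 16, -21, 0, 1, 0, 16, -21, 0, 1, 0, 16, -21, 0, 1, 0, 16, -21, 0, 1, 0, 16, -21, 0, 1, 0, 16, -21, 0, 1, 0, 16, -21, 0, 1, 0, 8, -6, 0, 1, 0, 4, -3, 0, 1, 0, 0, 0, 0, 1, 0, 0, 0, 0, 1, 0, 0, 0, 0])

```text
time: 32.97
position: [0.6309, 0.1707, 0.1239]
ee_rot: [0.529, 0.456, 0.545, -0.464]
ft_force: [0.3, -0.4, -0.8]
width: 0.0263
```

```bash
python3 g.py .629 .1729 .028 9
```

```text
t 32.97 pos [0.6309 0.1707 0.1239] phi 8.9 w 26.3 F [ 0.3 -0.4 -0.8]
turn -0.002 then shift [95.9  0.8 -1.6]
```

move_arm(motion=[1, 10, 1, -1.5, 0, 1, 20, 0, 0, 0, 1, 22, 0, 0, 0, 1, 18, 0, 0, 0, 1, 12, 0, 0, 0, 1, 4, 0, 0, 0, 1, 0, 0, 0, 0, 1, 0, 0, 0, 0, 1, 0, 0, 0, 0])

```text
time: 33.72
position: [0.6311, 0.1742, 0.0397]
ee_rot: [0.53, 0.457, 0.545, -0.463]
ft_force: [1.0, 0.3, -2.5]
width: 0.0265
```

```bash
python3 g.py .629 .1729 .028 9;python3 - <<'E'
from rig import bot
import cv2
im=bot.snapshot("side");cv2.imwrite("pics/s14.png",cv2.resize(im[110:250,180:330],None,fx=4,fy=4,interpolation=cv2.INTER_CUBIC))
E
```

```text
t 33.72 pos [0.6311 0.1742 0.0397] phi 8.9 w 26.5 F [ 1.   0.3 -2.5]
turn -0.001 then shift [11.7 -2.   1.1]
```

View pics/s14.png

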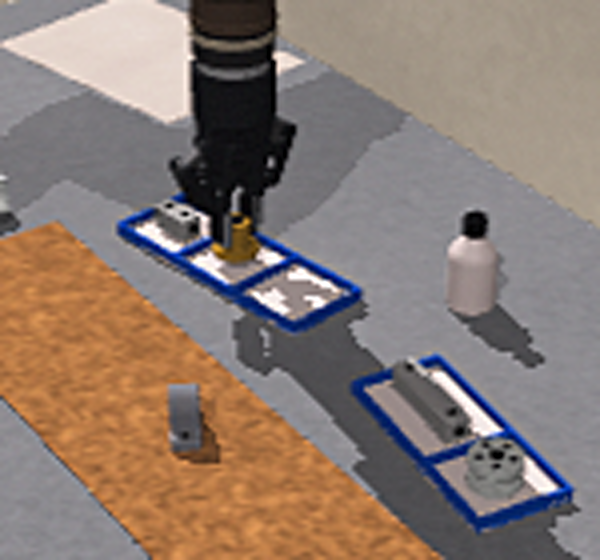

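The bush is over the middle compartment. I'll lower it.

move_arm(motion=[1, 6, -1, 0.5, 0, 1, 2.5, 0, 0, 0, 1, 1, 0, 0, 0, 1, 0.5, 0, 0, 0, 1, 0, 0, 0, 0, 1, 0, 0, 0, 0, 1, 0, 0, 0, 0])

```text
time: 34.35
position: [0.6292, 0.1735, 0.0284]
ee_rot: [0.529, 0.456, 0.545, -0.463]
ft_force: [0.1, -0.2, -1.6]
width: 0.0267
```

move_arm(motion=[1, 0.5, 0, 0, 0, 1, 0.5, 0, 0, 0, 1, 0, 0, 0, 0, 1, 0, 0, 0, 0])

```text
time: 34.68
position: [0.6292, 0.1735, 0.0281]
ee_rot: [0.53, 0.456, 0.545, -0.463]
ft_force: [-2.1, -0.6, 5.3]
width: 0.0264
```

move_arm(motion=[0.65, 0, 0, 0, 0, 0.6, 0, 0, 0, 0, 0.55, 0, 0, 0, 0, 0.5, 0, 0, 0, 0, 0.5, 0, 0, 0, 0, 0.5, 0, 0, 0, 0])

```text
time: 35.18
position: [0.629, 0.1735, 0.0271]
ee_rot: [0.529, 0.456, 0.545, -0.463]
ft_force: [-0.3, -0.6, 0.8]
width: 0.0427
```

move_arm(motion=[0.5, -3, 0, 0, 0, 0.5, -10, 0, 0, 0, 0.4, -20, 0, 0, 0, 0, -25, 0, 0, 0, 0, -30, 0, 0, 0, 0, -30, 0, 0, 0, 0, 0, 0, 0, 0])

```text
time: 35.77
position: [0.6346, 0.1734, 0.1533]
ee_rot: [0.532, 0.459, 0.543, -0.46]
ft_force: [0.4, 0.7, 0.5]
width: 0.0855
```

```bash
python3 g.py .4606 -.0125 .026 -30;python3 - <<'E'
from rig import bot
import cv2
im=bot.snapshot("side");cv2.imwrite("pics/s15.png",cv2.resize(im[110:250,180:330],None,fx=4,fy=4,interpolation=cv2.INTER_CUBIC))
E
```

```text
t 35.77 pos [0.6346 0.1734 0.1533] phi 8.9 w 85.5 F [0.4 0.7 0.5]
turn 0.680 then shift [128.  -55.7 248.2]
```

View pics/s15.png

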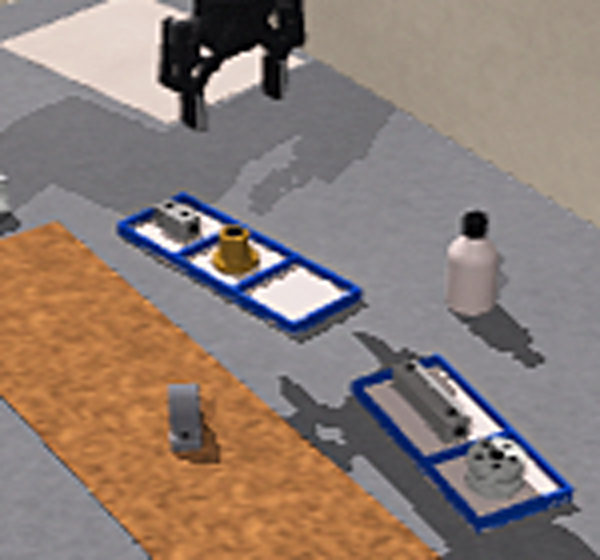

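The bush stands upright in the middle compartment. Next is the bearing block.

move_arm(motion=[0, 0, 0, 0, 0.1, 0, 0, 0, 0, 0.116, 0, 0, 0, 0, 0.116, 0, 0, 0, 0, 0.116, 0, 0, 0, 0, 0.116, 0, 0, 0, 0, 0.116, 0, 0, -3, 10, 0, 0, 0, -5, 22, 0, 0, 0, -5, 22, 0, 0, 0, -5, 22, 0, 0, 0, -5, 22, 0, 0, 0, -5, 22, 0, 0, 0, -5, 22, 0, 0, 0, -5, 22, 0, 0, 0, -5, 22, 0, 0, 0, -5, 22, 0, 0, 0, -5, 22, 0, 0, 0, -2, 18, 0, 0, 0, 0, 0, 0, 0, 0, 0, 0, 0])

```text
time: 37.48
position: [0.4597, -0.0149, 0.1482]
ee_rot: [-0.347, -0.607, -0.359, 0.619]
ft_force: [1.1, -0.8, -0.2]
width: 0.0854
```

```bash
python3 g.py .4606 -.0125 .027 -30
```

```text
t 37.48 pos [ 0.4597 -0.0149  0.1482] phi -30.1 w 85.4 F [ 1.1 -0.8 -0.2]
turn -0.002 then shift [121.1   2.5  -3.2]
```

move_arm(motion=[0, 12, 1, -2, 0, 0, 25, 1, -1, 0, 0, 25, 0, 0, 0, 0, 25, 0, 0, 0, 0, 20, 0, 0, 0, 0, 10, 0, 0, 0, 0, 4, 0, 0, 0, 0, 0, 0, 0, 0, 0, 0, 0, 0, 0])

```text
time: 38.23
position: [0.4614, -0.0119, 0.0279]
ee_rot: [-0.347, -0.607, -0.36, 0.618]
ft_force: [0.1, -0.3, 0.2]
width: 0.0854
```

```bash
python3 g.py .4606 -.0125 .027 -30;python3 - <<'E'
from rig import bot
import cv2
im=bot.snapshot("side");cv2.imwrite("pics/s16.png",cv2.resize(im[130:270,150:300],None,fx=4,fy=4,interpolation=cv2.INTER_CUBIC))
E
```

```text
t 38.23 pos [ 0.4614 -0.0119  0.0279] phi -30.0 w 85.4 F [ 0.1 -0.3  0.2]
turn -0.000 then shift [ 0.9 -0.3  0.9]
```

View pics/s16.png

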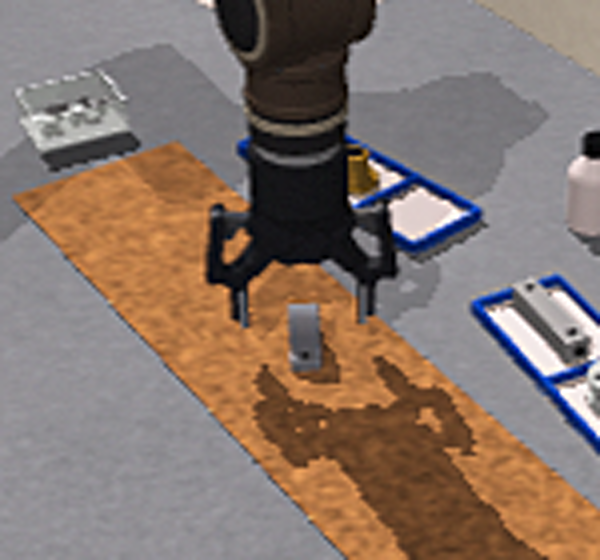

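The fingers straddle the bearing block at (305,338). I'll close and lift, then turn it to the tray.

move_arm(motion=[0.4, 0, 0, 0, 0, 0.55, 0, 0, 0, 0, 1, 0, 0, 0, 0, 1, 0, 0, 0, 0, 1, 0, 0, 0, 0, 1, 0, 0, 0, 0, 1, 0, 0, 0, 0, 1, 0, 0, 0, 0, 1, 0, 0, 0, 0], squeeze=45)

```text
time: 39.03
position: [0.461, -0.0122, 0.0276]
ee_rot: [-0.347, -0.607, -0.359, 0.618]
ft_force: [0.4, -0.7, 5.6]
width: 0.0236
```

move_arm(motion=[1, -6, 0, 0, 0, 1, -15, 0, 0, 0, 1, -22, 0, 0, 0, 1, -25, 0, 0, 0, 1, -22, 0, 0, 0, 1, 0, 0, 0, -0.06, 1, 0, 0, 0, -0.12, 1, 0, 0, 0, -0.12, 1, 0, 0, 0, -0.12, 1, 0, 0, 0, -0.12, 1, 0, 0, 0, -0.1, 1, 0, 0, 0, -0.04, 1, 0, 0, 0, 0, 1, 0, 0, 0, 0])

```text
time: 40.2
position: [0.4621, -0.0126, 0.1167]
ee_rot: [0.529, 0.456, 0.545, -0.464]
ft_force: [0.4, -0.4, -1.8]
width: 0.0235
```

```bash
python3 g.py .6416 .0939 .0289 9;python3 - <<'E'
from rig import bot
import cv2
im=bot.snapshot("side");cv2.imwrite("pics/s17.png",cv2.resize(im[110:250,150:300],None,fx=4,fy=4,interpolation=cv2.INTER_CUBIC))
E
```

```text
t 40.20 pos [ 0.4621 -0.0126  0.1167] phi 8.9 w 23.5 F [ 0.4 -0.4 -1.8]
turn -0.003 then shift [ 84.  195.9 -76.2]
```

View pics/s17.png

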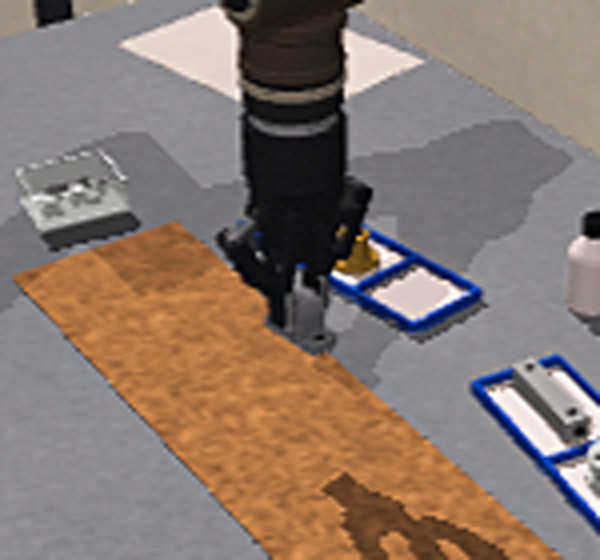

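The block is held upright at about (310,320). I'll carry it to the right compartment.

move_arm(motion=[1, 0, 8, -3, 0, 1, 0, 21, -8, 0, 1, 0, 21, -8, 0, 1, 0, 21, -8, 0, 1, 0, 21, -8, 0, 1, 0, 21, -8, 0, 1, 0, 21, -8, 0, 1, 0, 21, -8, 0, 1, 0, 21, -8, 0, 1, 0, 13, -6, 0, 1, 0, 7, -3, 0, 1, 0, 0, 0, 0, 1, 0, 0, 0, 0, 1, 0, 0, 0, 0])

```text
time: 41.42
position: [0.6437, 0.0925, 0.1133]
ee_rot: [0.529, 0.456, 0.545, -0.464]
ft_force: [-0.2, 0.3, -2.0]
width: 0.0233
```

```bash
python3 g.py .6416 .0939 .0286 9
```

```text
t 41.42 pos [0.6437 0.0925 0.1133] phi 8.9 w 23.3 F [-0.2  0.3 -2. ]
turn -0.002 then shift [84.7  0.1 -0.9]
```

move_arm(motion=[1, 8, 0, -1, 0, 1, 18, 0, 0, 0, 1, 20, 0, 0, 0, 1, 16, 0, 0, 0, 1, 9, 0, 0, 0, 1, 4, 0, 0, 0, 1, 0, 0, 0, 0, 1, 0, 0, 0, 0, 1, 0, 0, 0, 0])

```text
time: 42.17
position: [0.6432, 0.0943, 0.0397]
ee_rot: [0.53, 0.456, 0.545, -0.463]
ft_force: [-0.0, 0.3, -1.8]
width: 0.0235
```

```bash
python3 g.py .6416 .0939 .0286 9
```

```text
t 42.17 pos [0.6432 0.0943 0.0397] phi 8.9 w 23.5 F [-0.   0.3 -1.8]
turn -0.001 then shift [11.2 -1.4  0.3]
```

move_arm(motion=[1, 6, -1, 0, 0, 1, 2.5, 0, 0, 0, 1, 1, 0, 0, 0, 1, 0.5, 0, 0, 0, 1, 0, 0, 0, 0, 1, 0, 0, 0, 0, 1, 0, 0, 0, 0])

```text
time: 42.75
position: [0.6412, 0.0943, 0.0289]
ee_rot: [0.529, 0.456, 0.545, -0.463]
ft_force: [-2.4, 0.5, 4.4]
width: 0.0233
```

move_arm(motion=[1, 0.5, 0, 0, 0, 1, 0.5, 0, 0, 0, 1, 0, 0, 0, 0, 1, 0, 0, 0, 0])

```text
time: 43.08
position: [0.6412, 0.0943, 0.0288]
ee_rot: [0.53, 0.456, 0.545, -0.463]
ft_force: [-4.3, 0.9, 10.0]
width: 0.0234
```

move_arm(motion=[1, -0.5, 0, 0, 0, 0.7, 0, 0, 0, 0, 0.65, 0, 0, 0, 0, 0.6, 0, 0, 0, 0, 0.55, 0, 0, 0, 0, 0.5, 0, 0, 0, 0, 0.5, 0, 0, 0, 0])

```text
time: 43.67
position: [0.6413, 0.0942, 0.0278]
ee_rot: [0.529, 0.456, 0.545, -0.463]
ft_force: [-0.2, -0.6, 0.3]
width: 0.0425
```

move_arm(motion=[0.5, -3, 0, 0, 0, 0.5, -10, 0, 0, 0, 0.5, -20, 0, 0, 0, 0.3, -25, 0, 0, 0, 0, -30, 0, 0, 0, 0, -30, 0, 0, 0, 0, 0, -20, 0, 0, 0, 0, -30, 0, 0, 0, 0, -30, 0, 0, 0, 0, -30, 0, 0, 0, 0, -30, 0, 0, 0, 0, -30, 0, 0, 0, 0, -20, 0, 0, 0, 0, 0, 0, 0, 0, 0, 0, 0, 0])

```text
time: 44.92
position: [0.4562, 0.0639, 0.1517]
ee_rot: [0.53, 0.457, 0.545, -0.463]
ft_force: [0.6, 0.2, 0.6]
width: 0.0853
```

```bash
python3 - <<'E'
from rig import bot
import cv2
from h import *
s=bot.sense();print(s['time'],s['position'],s['ft_force'])
N=[cyl(.6182,-.2085,.044,.004,.030),box(.6323,-.1125,81.6,.09,.022,.004,.026),box(.6164,.2519,99,.045,.022,.004,.026),cyl(.629,.1729,.044,.004,.010),box(.6416,.0939,99,.06,.024,.004,.014)]+OBJ[6:]
for n,(x,y,w,h),k in (("side",(190,130,150,130),4),("top",(140,140,260,140),3)):
    a=bot.snapshot(n);cv2.imwrite(f"pics/f_{n}_full.png",a)
    im=cv2.resize(a[y:y+h,x:x+w],None,fx=k,fy=k,interpolation=cv2.INTER_CUBIC);cv2.imwrite(f"pics/f_{n}.png",im)
    for P in N: draw(im,cal(bot,n),P,k,(x,y))
    cv2.imwrite(f"pics/fo_{n}.png",im)
E
```

```text
44.9167 [0.45621559 0.06388183 0.1516768 ] [0.61173776 0.23088136 0.57451254]
```

View pics/f_side.png

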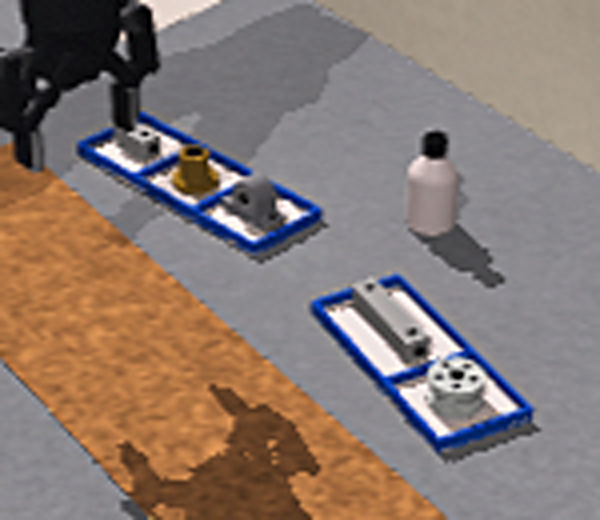

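View pics/fo_top.png

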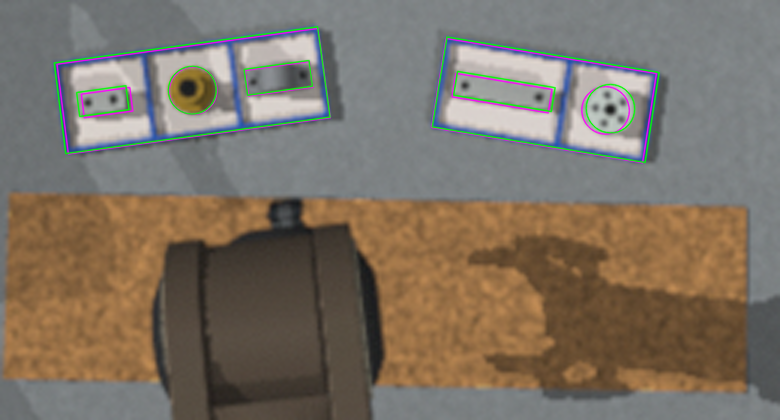

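View pics/f_top_full.png

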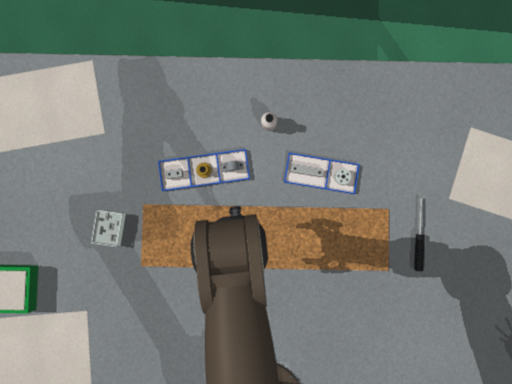

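All five parts match their predicted outlines in the top view. They lie flat and upright within the rims, for example the bush at (192,90) and the pulley at (608,110). The bottle (269,120), bin (108,228) and screwdriver (420,235) have not moved. I'll hand in.

```bash
python3 - <<'E'
from rig import bot
print(bot.hand_in())
E
```

```text
the job is handed in; nothing more can be done
None
```

Both kits are made up and the job is handed in; the clock read about 45 s at my last check, against the 118 s limit.

- **Two-compartment tray:** the long bar is in the long compartment and the pulley in the square one.
- **Three-compartment tray:** from left to right it holds the short bar, the bush and the bearing block.

I lowered each part until the force reading showed light contact, about 2–10 N, before letting go.

**Last checks:** the final pictures from both cameras show all five parts flat, the same way up and inside the rims. In the top view they match their target outlines to about 2–3 mm. The bottle, bin and screwdriver look unmoved, and the gripper was open and clear of everything.

**Discrepancies:**
- The finger opening read about 0.5–2 mm under the true part widths.
- Some moves landed up to about 12 mm off because of my rounded step counts and motion lag. I corrected these before each grasp and placing.

No check failed.

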